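Tip the weighed packets into the despatch box

TASK

The three packets in the tin scale pan have been weighed: lift the pan by its wooden handle, carry it level to the red despatch box and, low over the box, tip it slowly, just enough that all three slide gently off the open spout into it rather than shooting down it, without touching the packets with the fingers. Set the empty pan back on the scale plate as it stood, and lower the box's lid gently until it is fully shut. Leave the other things on the counter where they are.

Things in the scene. Friction and masses are not known exactly. Their poses are not given: they have to be found in the camera images.
- pan: Loose tin scoop pan on the scale, 134 (x) x 200 (y) mm, floor 4 mm thick, 0.3 kg, with three loose packets (0.27 kg in all, each 30 percent lighter to 40 percent heavier). Walls 30 mm high on three sides; the -y end is an open flat spout; over the last 80 mm the side walls narrow the clear width from 126 to 106 mm. Origin: centre of the underside, z up. Handle outside the -x wall.
- pan_handle (a point): Centre of the pan's dark wooden slab handle, at (-108, 0, +47) mm in the pan's frame: 14 mm thick (x), 90 mm long (y), 30 mm tall (z). Grip it across its thickness from above near its middle. 34 mm free between it and the pan's wall, whose top is 2 mm below the slab's underside; two thin rods 38 mm either side of the middle carry it.
- pan_lip (a point): Middle of the spout edge, upper face, at (0, -100, +4) mm in the pan's frame. Packets begin to slide over it at a tilt between 24 and 37 degrees (friction differs from run to run) and may turn and catch on the narrowing walls; up to 52 degrees and a little to-and-fro clears them.
- scale_plate (a point): Centre of the top of the scale's flat steel plate, 120 (x) x 140 (y) mm, 70 mm above the counter; axes as the scale's. The scale (black, fixed) has a dial standing 100 to 127 mm behind this point (+x), 80 mm wide, its top 145 mm above the counter. The pan starts over the plate's centre, within 5 mm and 0.05 rad of its axes.
- packet_brown: Brown carton with orange tape, 75 x 50 x 35 mm, lying across the closed end of the pan. Origin: centre of its underside.
- packet_white: White carton with red band, 45 x 70 x 30 mm, in the pan. Origin: centre of its underside.
- tub_green: Round green tub with a black band, 54 mm diameter, 36 mm tall, standing in the pan. Origin: centre of its underside.
- box: Red despatch box fixed to the counter, open on top, 200 (x) x 210 (y) mm, 120 mm tall, walls and floor 6 mm thick. Origin: centre of its underside. Its +x side carries the lid's hinge and faces away from the scale, its -x side faces the scale.
- lid (a joint): Angle of the red lid: 0 shut, 1.48 to 1.7 rad at the start (1.57 upright). Stiff hinge, about 0.29 N m: it stays where left, is pushed all the way (up to 4 N near the free edge) and rests on the rim when shut. Lid 200 mm from hinge to free edge, 210 mm wide, 8 mm thick; brass knob 35 mm high on its outer face (away from the scale while open), 30 mm from the free edge, mid-width.
- lid_hinge (a point): Middle of the hinge line of the lid, at (+100, 0, +120.5) mm in the box's frame, on the lid's inner face; the line runs along the box's y. x of this frame turns with the lid: -x points from the hinge to the free edge, z out of the outer face.
- paperweight: Blue glass dome paperweight, 76 mm diameter, 44 mm tall, behind the gap between scale and box; leave alone.
- roller: Stubby wooden parcel roller with square ends, 174 mm long, at the back; leave alone.
- ink_pad: Black ink pad, 110 x 75 x 18 mm, left of the scale; leave alone.
- date_stamp: Wooden hand stamp standing upright, 44 mm diameter, 88 mm tall, left of the scale; leave alone.

How it is judged:
By the outcome, as a careful person would: the job done as asked, in the order asked, and still so for the second after the job is handed in, with the robot touching nothing.
It also fails if it takes over 64 s, if anything falls off the work surface, if the arm or the gripper's body presses on something with over 40 N, if the wrist force passes 120 N, or if a joint passes its speed limit or range.

ROBOT

A 7-joint arm with a two-finger parallel gripper is mounted at the origin on the work surface. World frame = base frame: x ahead of the robot, y to its left, z up, the work surface at z = 0. Lengths are in m, angles in rad, forces in N, time in s.
With the tool pointing down it reaches from about 0.375 to 0.925 m from the base axis. Payload 3.1 kg.
Tool frame: the origin (TCP) lies midway between the tips of the shut fingers; the grasp point (between the pads) lies 19 mm behind it; z points along the fingers, y is the line along which they close (so a half turn about z gives the same grasp; the last joint's range is limited). The gripper opens to 85 mm and grips with 20 to 120 N. Pads are 22 mm wide; open, the fingers measure 114 mm over their backs; the gripper's body (76 mm by 85 mm) begins 54 mm behind the grasp point. The pads swing forward as they close: fully open they stand 13 mm farther back than shut.
Start: joints at [1.198, 0.383, 0.044, 1.598, -0.018, 1.161, -0.05], TCP at [0.176, -0.626, 0.231] pointing down, gripper open.
Joint ranges: [-2.61, 2.61], [-0.41, 2.15], [-1.48, 1.57], [0, 2.5], [-1.57, 4.71], [0.05, 1.97], [-2.85, 2.85]. Speed limits (rad/s): [2.79, 2.79, 3.14, 3.14, 3.14, 3.14, 3.14].

INTERFACE

Orientations are given as [roll, pitch, yaw] about the fixed x, y, z axes, in that order (R = Rz(yaw) Ry(pitch) Rx(roll)).
In Python, from workcell import status, snapshot, manip gives the robot as it stands. The module is installed in compiled form; this text tells all that it offers.
- The arm moves only by the shell command python3 -m creep 'ROWS' [FORCE]. ROWS is JSON, a list of rows, each a list of 3 entries, a list of its own where there are three numbers: the opening, from -1 (shut) to 1 (fully open), then the shift along the tool's x, y, z in mm, then the turn about the tool's z in degrees. In form: [[hand, [dx, dy, dz], roll], ...]. A call has 1 to 12 rows; each row is the pose to reach, as a shift and turn from the pose commanded when the call began, along the tool's axes at that moment; what a row does not reach only later rows make up. A row lasts 1/10 s, in which the tool goes at most 50 mm and 8.59 degrees, less where a joint would pass 70% of its speed; a pose out of reach is approached as far as the arm can. A call with a gripper value outside its range is refused whole. The fingers move at their own pace and stop on an object; FORCE is the grip in N (left out, the last holds). Time passes only in rows, so rows that repeat a pose let the fingers close. It gives the time, the measured TCP pose, the force, the opening and the grip force at its end, in the units of the state.
- status.get_state(): the state, without advancing time (a new reading comes with each control period).
- snapshot(name): name is "scene" or "top" or "wrist"; returns a dict with "img" (384x512x3 uint8, red, green, blue), "fx", "fy", "cx", "cy" (pixels), "R" (3x3) and "t" (3): a world point X has camera coordinates R X + t. Camera axes: x right, y down, z forward; pixel columns grow to the right and rows downward; lengths in m; the calibration is good to about 2 mm. A picture is of the moment at which its call begins. There is no depth.
- manip.hand_in(): hands the job in; it is judged then, once.
The state is a dict: "t": time; "joint_pos": joint angles; "joint_vel": joint speeds; "tau": joint torques, N m; "ee_pos": TCP position; "eef_rot": TCP orientation; "force": force on the tool from outside, world axes, zero at the start; "ft_torque": the same for the moment, N m; "gripper_width": finger opening in m; "grasp_force": force on a finger pad.
Only numpy, scipy, OpenCV 4.12 (cv2) and the standard library are available. Lean on these libraries where they do the work, as an engineer would, in place of code of your own. Each camera call takes 0.05 s, during which the arm holds its last target. There are 200 camera calls.

## Working session

There is one attempt and no reset: what is moved stays moved. The work goes in short steps, Python scripts to look and compute and a shell command to move; the robot and the scene stay as the last step left them, time stands still between calls to the robot, and variables do not carry over. Pictures are saved under pics/ and viewed, at most 10 in all, crops included, and the job is handed in when it is done.

```bash
mkdir -p pics; ls; python3 - <<'E'
from workcell import status, snapshot
import cv2, numpy as np, pickle
s=status.get_state(); print({k:np.round(v,3).tolist() for k,v in s.items()})
ims=[]
for n in("scene","top"):
    d=snapshot(n); pickle.dump(d,open(n+'.pkl','wb')); ims.append(d['img']); print(n,d['fx'],d['cx'],d['cy'],np.round(d['R'],3).tolist(),d['t'])
    cv2.imwrite(f'pics/{n}0.png',cv2.cvtColor(cv2.resize(d['img'],(780,585)),cv2.COLOR_RGB2BGR))
E
```

```text
pics
{'t': 0.0, 'joint_pos': [1.198, 0.384, 0.044, 1.6, -0.018, 1.161, -0.05], 'joint_vel': [0.001, 0.001, 0.002, -0.001, 0.001, -0.001, 0.0], 'tau': [-0.0, -43.346, 1.024, -24.951, 0.011, 0.011, 0.0], 'ee_pos': [0.176, -0.625, 0.23], 'eef_rot': [-3.139, 0.0, 0.275], 'force': [0.764, 0.895, -0.125], 'ft_torque': [0.019, 0.082, 0.017], 'grasp_force': 0.0, 'gripper_width': 0.085}
scene 402.00826637656013 257.32234790020027 191.47818163029342 [[-0.782, 0.623, 0.016], [0.457, 0.592, -0.664], [-0.423, -0.512, -0.747]] [ 0.44988003 -0.26819618  1.62669294]
top 455.51770450397385 258.83242669264337 190.66975173407732 [[-0.044, -0.999, 0.002], [-0.977, 0.042, -0.207], [0.207, -0.011, -0.978]] [0.05943833 0.6402711  1.42074748]
```

View pics/scene0.png

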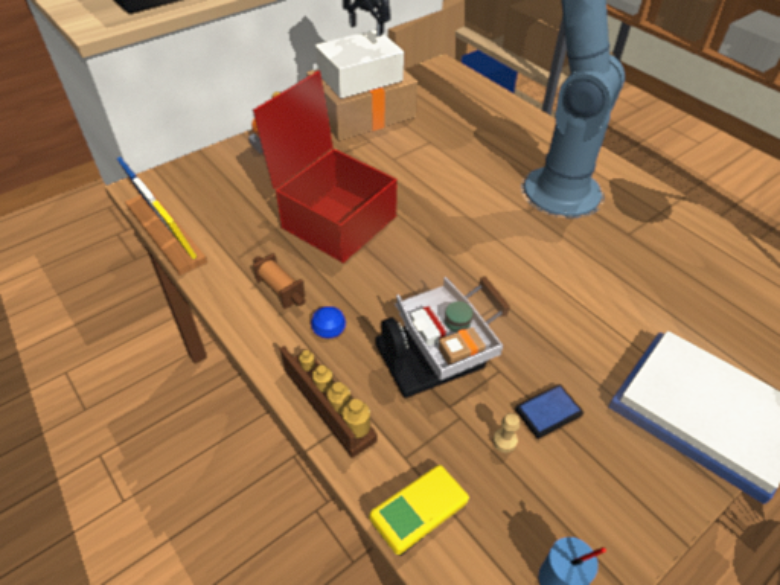

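View pics/top0.png

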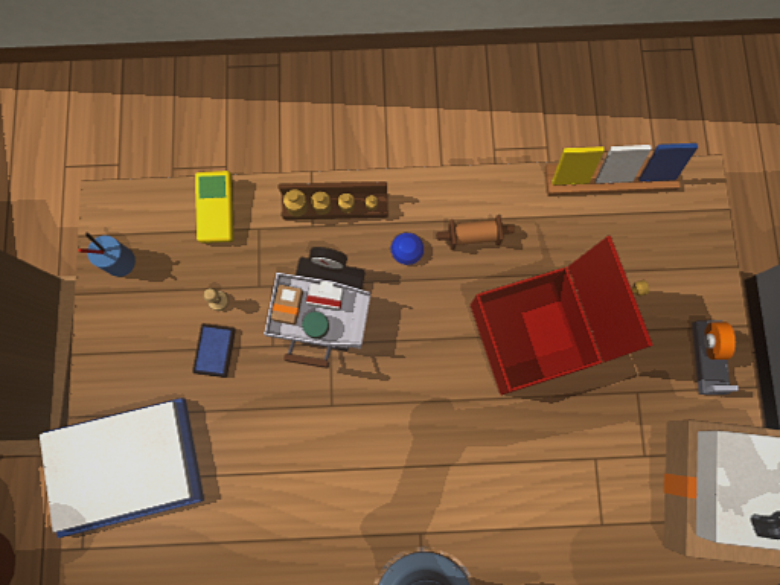

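The pan is at about (318,312) in the enlarged top view, with its handle at (308,356) on the robot side. The box is at (545,330) with its hinge on the right, and the lid stands upright. Next I'll measure the corners from masks.

```bash
cat > h.py <<'E'
import numpy as np, cv2, pickle
from workcell import status, snapshot
def shot(n,f=None):
    d=snapshot(n)
    if f: cv2.imwrite(f,cv2.cvtColor(d['img'],cv2.COLOR_RGB2BGR))
    return d
def ray(d,u,v,z):
    R=np.array(d['R']);t=np.array(d['t']);o=-R.T@t
    w=R.T@np.array([(u-d['cx'])/d['fx'],(v-d['cy'])/d['fy'],1]); return o+w*(z-o[2])/w[2]
def proj(d,X):
    c=np.array(d['R'])@np.array(X)+np.array(d['t']); return np.array([d['fx']*c[0]/c[2]+d['cx'],d['fy']*c[1]/c[2]+d['cy']])
def crop(d,u0,u1,v0,v1,k,f):
    cv2.imwrite(f,cv2.cvtColor(cv2.resize(d['img'][v0:v1,u0:u1],None,fx=k,fy=k,interpolation=cv2.INTER_CUBIC),cv2.COLOR_RGB2BGR))
E
python3 - <<'E'
from h import *
d=pickle.load(open('top.pkl','rb')); im=d['img']
hsv=cv2.cvtColor(im,cv2.COLOR_RGB2HSV)
m=((hsv[...,1]>200)&((hsv[...,0]<6)|(hsv[...,0]>174))).astype(np.uint8)
m[:,:305]=0;m[:,430:]=0
c=max(cv2.findContours(m,0,2)[0],key=cv2.contourArea)
p=cv2.approxPolyDP(c,4,True)[:,0]; print('box poly',p.tolist())
g=((hsv[...,1]<50)&(hsv[...,2]>110)).astype(np.uint8); g[:,:165]=0;g[:,250:]=0;g[:170]=0;g[245:]=0
c=np.vstack([k for k in cv2.findContours(g,0,2)[0] if cv2.contourArea(k)>15])
print('pan',np.round(cv2.boxPoints(cv2.minAreaRect(c)),1).tolist(), cv2.approxPolyDP(cv2.convexHull(c),2,True)[:,0].tolist())
big=np.hstack([cv2.resize(im[155:250,165:255],None,fx=4,fy=4,interpolation=2),cv2.resize(im[145:270,300:445],None,fx=3,fy=3,interpolation=2)[:380]])
cv2.imwrite('pics/c1.png',cv2.cvtColor(big,cv2.COLOR_RGB2BGR))
E
```

```text
box poly [[400, 155], [373, 180], [368, 176], [313, 193], [310, 202], [329, 258], [427, 226]]
pan [[172.8000030517578, 219.10000610351562], [179.6999969482422, 177.89999389648438], [243.39999389648438, 188.60000610351562], [236.5, 229.8000030517578]] [[181, 179], [241, 191], [237, 225], [227, 227], [173, 219]]Traceback (most recent call last):
  File "<stdin>", line 11, in <module>
    return _nx.concatenate(arrs, 1, dtype=dtype, casting=casting)
           ~~~~~~~~~~~~~~~^^^^^^^^^^^^^^^^^^^^^^^^^^^^^^^^^^^^^^^
ValueError: all the input array dimensions except for the concatenation axis must match exactly, but along dimension 0, the array at index 0 has size 380 and the array at index 1 has size 375
```

```bash
python3 - <<'E'
from h import *
d=pickle.load(open('top.pkl','rb')); im=d['img']
big=np.hstack([cv2.resize(im[155:250,165:255],None,fx=4,fy=4,interpolation=2),cv2.resize(im[147:273,302:432],(390,380),interpolation=2)])
cv2.imwrite('pics/c1.png',cv2.cvtColor(big,cv2.COLOR_RGB2BGR))
# z of pan rim 0.102 ; box rim 0.12
for q in [(181,179),(173,219)]: print('pan closed corner',ray(d,*q,.102).round(3))
for q in [(312,194),(329,257),(394,238)]: print('box rim',ray(d,*q,.12).round(3))
E
```

```text
pan closed corner [0.684 0.279 0.102]
pan closed corner [0.556 0.306 0.102]
box rim [ 0.613 -0.134  0.12 ]
box rim [ 0.415 -0.173  0.12 ]
box rim [ 0.464 -0.377  0.12 ]
```

View pics/c1.png

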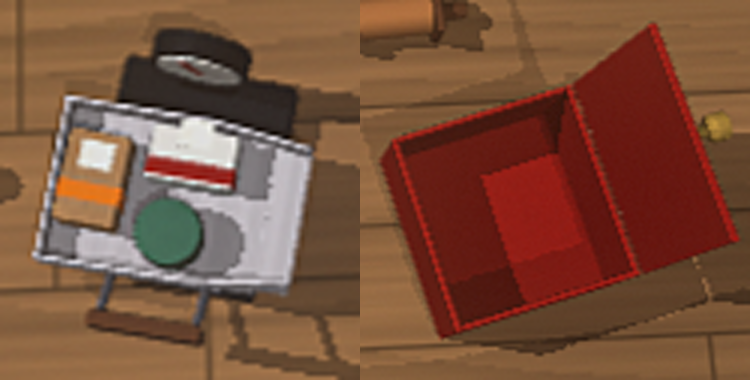

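```bash
python3 - <<'E'
from h import *
d=pickle.load(open('top.pkl','rb'))
P=lambda x,y,z:ray(d,165+x/4,155+y/4,z)
B=lambda x,y,z:ray(d,302+(x-360)/3,147+y*126/380,z)
a,b=P(88,318,.13),P(203,334,.13); print('handle ends',a.round(3),b.round(3),np.linalg.norm(a-b), 'mid',P(146,325,.132).round(3),'yaw',np.degrees(np.arctan2(a[0]-b[0],-(a[1]-b[1])))) 
cs=[P(70,98,.102),P(310,150,.102),P(285,293,.102),P(38,260,.102)]
print('pan',np.round(cs,3).tolist())
pts=[B(393,140,.12),B(448,334,.12),B(637,272,.12),B(570,88,.12)]
print('box',np.round(pts,3).tolist(), np.mean(pts,0).round(3),[round(float(np.linalg.norm(pts[i]-pts[(i+1)%4])),3) for i in range(4)])
e=pts[1]-pts[0]+pts[2]-pts[3]; print('box -y dir deg',np.degrees(np.arctan2(e[1],e[0])))
s=pts[2]-pts[1]+pts[3]-pts[0]; print('box x dir deg',np.degrees(np.arctan2(s[1],s[0])))
# lid free edge corners via two-view later
s2=pickle.load(open('scene.pkl','rb'))
for z in(.30,.32): print(z,B(653,24,z).round(3),B(738,240,z).round(3))
E
```

```text
handle ends [0.501 0.258 0.13 ] [0.485 0.17  0.13 ] 0.08907221403702924 mid [0.494 0.213 0.132] yaw 169.60010509702374
pan [[0.682, 0.274, 0.102], [0.631, 0.084, 0.102], [0.518, 0.108, 0.102], [0.552, 0.301, 0.102]]
box [[0.615, -0.138, 0.12], [0.412, -0.18, 0.12], [0.467, -0.379, 0.12], [0.662, -0.328, 0.12]] [ 0.539 -0.256  0.12 ] [0.207, 0.206, 0.202, 0.197]
box -y dir deg -166.91482640047758
box x dir deg -75.36502802770009
0.3 [ 0.678 -0.363  0.3  ] [ 0.474 -0.418  0.3  ]
0.32 [ 0.672 -0.356  0.32 ] [ 0.472 -0.41   0.32 ]
```

Measured poses:

| Item | Position | Yaw |
|---|---|---|
| Handle | about (0.494, 0.213) | pan at -11° |
| Box centre | about (0.539, -0.256) | about -76° |

The moves can only turn the tool about its vertical axis. So the tip will have to come from pivoting the handle in the pads, with the box rim as the fulcrum. Next I'll go above the handle.

```bash
cat >> h.py <<'E'
from scipy.spatial.transform import Rotation as Ro
def shift(target,yaw_deg=None):
    s=status.get_state(); R=Ro.from_euler('xyz',s['eef_rot']).as_matrix()
    print('pos',np.round(s['ee_pos'],4),'yaw',round(np.degrees(s['eef_rot'][2]),1),'shift mm',(R.T@(np.array(target)-s['ee_pos'])*1000).round(1),'turn',None if yaw_deg is None else round(np.degrees(s['eef_rot'][2])-yaw_deg,1))
E
python3 -c "
from h import *
shift([.494,.213,.25],79)"
```

```text
pos [ 0.1761 -0.6248  0.23  ] yaw 15.7 shift mm [ 533.3 -720.1  -18.3] turn -63.3
```

```bash
python3 -m creep '[[0.5,[22,-30,-4],0],[0.2,[52,-70,-9],0],[0,[82,-110,-13],0],[-0.06,[112,-150,-18],0],[-0.06,[142,-190,-18],0],[-0.06,[172,-230,-18],0],[-0.06,[202,-270,-18],0],[-0.06,[232,-310,-18],0],[-0.06,[262,-350,-18],0],[-0.06,[292,-390,-18],0],[-0.06,[322,-430,-18],0],[-0.06,[346,-465,-18],0]]'; python3 -c "
from h import *
shift([.494,.213,.25],79)"
```

```text
t: 1.3
ee_pos: [0.3834, -0.0815, 0.2492]
eef_rot: [3.141, -0.0, 0.276]
force: [1.1, -0.5, -0.3]
gripper_width: 0.0403
grasp_force: 0.0
pos [ 0.3834 -0.0815  0.2492] yaw 15.8 shift mm [ 186.8 -253.2   -0.9] turn -63.2
```

```bash
python3 -m creep '[[-0.06,[25,-32,0],-7],[-0.06,[50,-66,0],-14],[-0.06,[75,-100,0],-21],[-0.06,[100,-134,0],-29],[-0.06,[125,-168,0],-36],[-0.06,[148,-200,0],-43],[-0.06,[170,-230,0],-50],[-0.06,[182,-248,0],-57],[-0.06,[187,-253,0],-63],[-0.06,[187,-253,0],-63],[-0.06,[187,-253,0],-63]]'; python3 - <<'E'
from h import *
w=shot("wrist"); cv2.imwrite('pics/w1.png',cv2.cvtColor(w['img'],cv2.COLOR_RGB2BGR)); pickle.dump(w,open('w.pkl','wb'))
shift([.494,.213,.25],79)
print(proj(w,[.494,.213,.132]))
E
```

```text
t: 2.4
ee_pos: [0.4942, 0.2094, 0.2487]
eef_rot: [-3.14, 0.001, 1.372]
force: [0.2, -0.5, 0.3]
gripper_width: 0.0402
grasp_force: 0.0
pos [0.4942 0.2089 0.2488] yaw 78.6 shift mm [ 4.  -1.  -1.3] turn -0.4
[255.76408212 178.24132566]
```

View pics/w1.png

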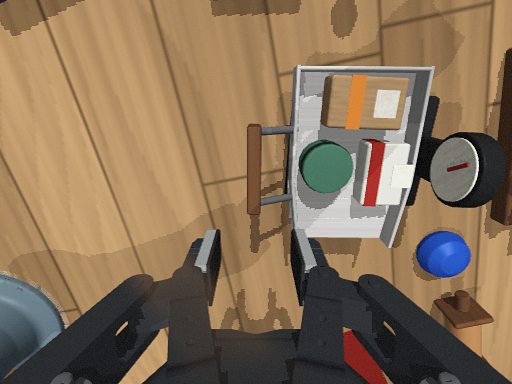

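The handle's top face spans about (247..261, 125..213), centred at (254,169), and it lines up with the fingers.

```bash
python3 - <<'E'
from h import *
w=pickle.load(open('w.pkl','rb'))
a,b=ray(w,254,125,.132),ray(w,254.3,213,.132);print(a,b,np.linalg.norm(a-b),np.degrees(np.arctan2(*(a-b)[1::-1]))-90)
h=ray(w,254.1,169,.132);print(h)
print('closed wall',ray(w,298,67,.102),ray(w,434,68,.102))
shift([h[0],h[1],.104],79)
E
```

```text
[0.50237289 0.26312512 0.132     ] [0.48533059 0.17719241 0.132     ] 0.08760633991904102 -11.217426066047238
[0.49424927 0.22241033 0.132     ]
closed wall [0.55364626 0.30519531 0.102     ] [0.68114402 0.27872514 0.102     ]
pos [0.4942 0.2089 0.2488] yaw 78.6 shift mm [ 13.4  -2.5 144.7] turn -0.4
```

```bash
python3 -m creep '[[-0.06,[6,-1,0],0],[-0.06,[10,-1,40],0],[-0.06,[10,-1,85],0],[-0.06,[10,-1,120],0],[-0.06,[10,-1,140],0],[-0.06,[10,-1,147],0],[-0.06,[10,-1,147],0],[-1,[10,-1,147],0],[-1,[10,-1,147],0],[-1,[10,-1,147],0],[-1,[10,-1,147],0],[-1,[10,-1,147],0]]' 100; python3 - <<'E'
from h import *
shift([.494,.219,.25],79); print(status.get_state()['force'],status.get_state()['ft_torque'])
E
```

```text
t: 3.65
ee_pos: [0.4963, 0.2207, 0.1043]
eef_rot: [3.14, -0.001, 1.373]
force: [-3.7, -0.9, 5.8]
gripper_width: 0.0123
grasp_force: 98.0
pos [0.4963 0.2207 0.1043] yaw 78.7 shift mm [  -2.    -1.6 -145.7] turn -0.3
[-3.73502988 -0.94014789  5.76121292] [-0.10310547  0.57793421 -0.12142488]
```

```bash
python3 -m creep '[[-1,[0,0,-3],0],[-1,[0,0,-8],0],[-1,[0,0,-15],0],[-1,[0,0,-25],0],[-1,[0,0,-36],0],[-1,[0,0,-48],0],[-1,[0,0,-60],0],[-1,[0,0,-72],0],[-1,[0,0,-82],0],[-1,[0,0,-89],0],[-1,[0,0,-93],0],[-1,[0,0,-94],0]]' 110; python3 - <<'E'
from h import *
w=shot('wrist'); s=shot('scene'); t=shot('top')
pickle.dump(dict(w=w,s=s,t=t),open('l.pkl','wb'))
a=w['img'][:300]; b=cv2.resize(s['img'][150:290,230:360],None,fx=2.14,fy=2.14)
b=cv2.resize(b,(278,300)); cv2.imwrite('pics/w2.png',cv2.cvtColor(np.hstack([a,b]),cv2.COLOR_RGB2BGR))
st=status.get_state(); print(st['force'],st['ft_torque'],st['gripper_width'])
shift([0,0,0])
E
```

```text
t: 4.85
ee_pos: [0.4957, 0.2202, 0.1968]
eef_rot: [3.141, -0.0, 1.374]
force: [0.6, 0.3, -5.3]
gripper_width: 0.0122
grasp_force: 107.5
[ 0.10897308 -0.39952189 -4.99305897] [0.00972727 0.58210814 0.01830639] 0.012325722980774166
pos [0.4951 0.2198 0.1958] yaw 78.7 shift mm [-312.1 -442.5  196.4] turn None
```

View pics/w2.png

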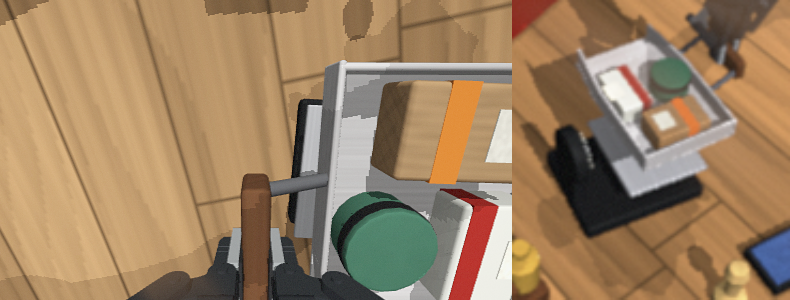

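Lifted and level: the force of about -5 N matches the load, and the pan's walls run parallel to the plate. Next I'll carry it to the box.

```bash
python3 -c "
from h import *
shift([.4483,-.2436,.198],104)"
```

```text
pos [0.4951 0.2198 0.1958] yaw 78.7 shift mm [-463.7   44.5   -2. ] turn -25.3
```

```bash
python3 -m creep '[[-1,[-4,0,-1],0],[-1,[-14,1,-2],0],[-1,[-32,3,-3],-1],[-1,[-54,5,-3],-2],[-1,[-78,7,-3],-4],[-1,[-103,10,-3],-6],[-1,[-128,12,-3],-8],[-1,[-153,15,-3],-10],[-1,[-178,17,-3],-12],[-1,[-202,19,-3],-13],[-1,[-222,21,-3],-14],[-1,[-234,22,-3],-14]]'; python3 -c "
from h import *
shift([.4483,-.2436,.198],104)"
```

```text
t: 6.2
ee_pos: [0.4704, -0.017, 0.199]
eef_rot: [-3.14, 0.002, 1.616]
force: [-0.2, -0.7, -5.6]
gripper_width: 0.0122
grasp_force: 107.4
pos [ 0.4704 -0.017   0.199 ] yaw 92.6 shift mm [-225.3  -32.2    1.6] turn -11.4
```

```bash
python3 -m creep '[[-1,[-4,-1,0],0],[-1,[-14,-2,0],-1],[-1,[-32,-5,0],-2],[-1,[-54,-8,0],-3],[-1,[-78,-11,0],-5],[-1,[-103,-15,0],-7],[-1,[-128,-18,0],-9],[-1,[-153,-22,0],-10],[-1,[-178,-25,0],-11],[-1,[-200,-29,0],-11],[-1,[-217,-31,1],-11],[-1,[-225,-32,1],-11]]'; python3 - <<'E'
from h import *
t=shot('top'); s=shot('scene'); pickle.dump(dict(t=t,s=s),open('b.pkl','wb'))
shift([.4483,-.2436,.198],104)
a=cv2.resize(t['img'][130:290,285:445],(400,400),interpolation=2); b=cv2.resize(s['img'][40:180,150:290],(400,400),interpolation=2)
cv2.imwrite('pics/b1.png',cv2.cvtColor(np.hstack([a,b]),cv2.COLOR_RGB2BGR))
E
```

```text
t: 7.4
ee_pos: [0.4501, -0.2416, 0.1981]
eef_rot: [-3.141, 0.001, 1.809]
force: [0.5, -0.7, -5.0]
gripper_width: 0.0124
grasp_force: 107.4
pos [ 0.4503 -0.2407  0.1982] yaw 103.7 shift mm [-2.3 -2.6  0.2] turn -0.3
```

View pics/b1.png

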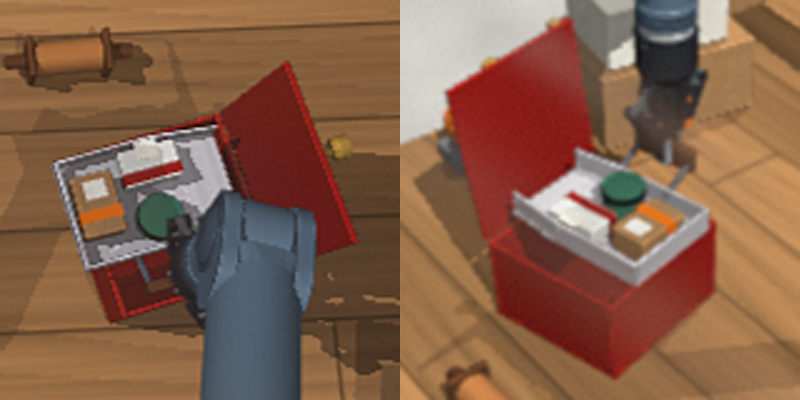

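```bash
python3 - <<'E'
from h import *
d=pickle.load(open('b.pkl','rb'))['t']
c=np.array([.539,-.256]);a=np.radians(-76);u=np.array([np.cos(a),np.sin(a)]);v=np.array([-u[1],u[0]])
F=lambda p:(np.round([(p[:2]-c)@u*1000,(p[:2]-c)@v*1000],1))
P=lambda x,y,z:ray(d,285+x*.4,130+y*.4,z)
print('closed far',F(P(54,160,.195)),'closed near',F(P(90,268,.195)))
print('spout far',F(P(218,126,.195)))
s=status.get_state(); print('tcp',F(s['ee_pos']))
# box rim corners seen now
print('near-left rim corner',F(P(107,322,.12)), 'far right',F(P(222,115,.12)))
E
```

```text
closed far [-128.5   93.8] closed near [-127.5  -40.6]
spout far [72.5 77.6]
tcp [-36.3 -82.4]
near-left rim corner [-115.8 -104.4] far right [105.7 101.1]
```

```bash
python3 -m creep '[[-1,[0,-1,5],0],[-1,[0,-2,13],0],[-1,[0,-2,22],0],[-1,[0,-2,30],0],[-1,[0,-2,36],0],[-1,[0,-2,40],0],[-1,[0,-2,42],0],[-1,[0,-2,43],0],[-1,[0,-2,44],0],[-1,[0,-2,45],0],[-1,[0,-2,46],0],[-1,[0,-2,46],0]]' 80
```

```text
t: 8.7
ee_pos: [0.449, -0.2411, 0.1539]
eef_rot: [3.141, 0.001, 1.81]
force: [-3.9, -0.6, 4.7]
gripper_width: 0.0124
grasp_force: 109.1
```

```bash
python3 -m creep '[[-1,[0,0,1],0],[-1,[0,0,2],0],[-1,[0,0,3],0],[-1,[0,0,4],0],[-1,[0,0,5],0],[-1,[0,0,5],0]]' 60; python3 - <<'E'
from h import *
st=status.get_state(); print(st['force'],st['ft_torque'],st['grasp_force'])
E
```

```text
t: 9.3
ee_pos: [0.4501, -0.2436, 0.1508]
eef_rot: [3.139, 0.006, 1.808]
force: [-5.6, -2.9, 11.9]
gripper_width: 0.0123
grasp_force: 110.7
[-5.63417229 -2.86054858 11.88905705] [0.3220815  1.11348491 0.24747937] 110.68575024604797
```

```bash
python3 -m creep '[[-1,[0,0,1],0],[-1,[0,0,2],0],[-1,[0,0,3],0],[-1,[0,0,4],0],[-1,[0,0,5],0],[-1,[0,0,5],0]]' 60; python3 - <<'E'
from h import *
st=status.get_state(); print(st['force'],st['ft_torque'],st['grasp_force'])
t=shot('top'); s=shot('scene'); w=shot('wrist')
a=w['img']; b=cv2.resize(s['img'][60:160,160:270],(422,384),interpolation=2)
cv2.imwrite('pics/b2.png',cv2.cvtColor(np.hstack([a[:,150:],b]),cv2.COLOR_RGB2BGR))
E
```

```text
t: 9.9
ee_pos: [0.4511, -0.2459, 0.1469]
eef_rot: [3.137, 0.009, 1.807]
force: [-5.0, -5.8, 14.4]
gripper_width: 0.0124
grasp_force: 111.9
[-5.0374511  -5.83119544 14.40251155] [-0.15594325  1.07205137  0.09746848] 111.93423986434937
```

View pics/b2.png

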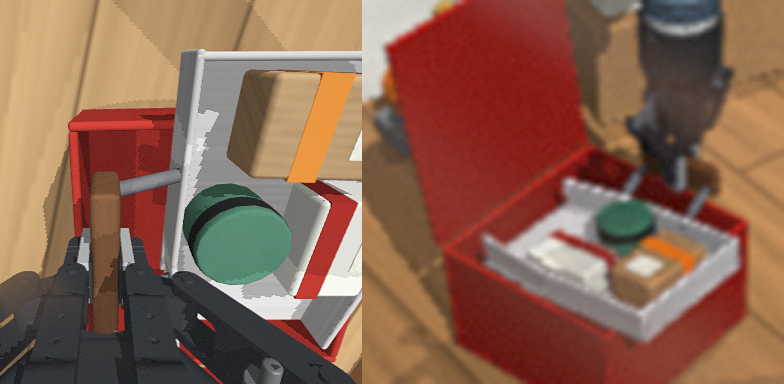

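The pan is pivoting in the grip, with the closed end riding on the near rim and the spout dipping into the box; the packets are still in place. I'll continue slowly.

```bash
python3 -m creep '[[-1,[0,0,1],0],[-1,[0,0,2],0],[-1,[0,0,3],0],[-1,[0,0,4],0],[-1,[0,0,5],0],[-1,[0,0,6],0],[-1,[0,0,7],0],[-1,[0,0,8],0],[-1,[0,0,9],0],[-1,[0,0,9],0]]' 60; cat > m.py <<'E'
from h import *
import sys
st=status.get_state(); print(st['force'].round(1),st['ft_torque'].round(2))
s=shot('scene'); hsv=cv2.cvtColor(s['img'],cv2.COLOR_RGB2HSV); H,S,V=[hsv[...,i].astype(int) for i in range(3)]
R=np.zeros(H.shape,bool); R[60:165,150:275]=1
for n,m in dict(green=(H>60)&(H<90)&(S>80),orange=(H>8)&(H<16)&(S>190)&(V>150),white=(S<40)&(V>190)).items():
    ys,xs=np.where(m&R); print(n,len(xs),xs.mean().round(1) if len(xs) else '',ys.mean().round(1) if len(ys) else '')
pickle.dump(s,open('s_last.pkl','wb'))
E
python3 m.py
```

```text
t: 11.05
ee_pos: [0.4531, -0.2485, 0.139]
eef_rot: [3.133, 0.014, 1.804]
force: [-2.9, -8.2, 12.8]
gripper_width: 0.0123
grasp_force: 114.5
[-2.9 -8.2 12.8] [-0.97  0.49 -0.2 ]
green 82 227.9 118.2
orange 49 221.9 113.4
white 659 172.5 83.2
```

```bash
python3 -m creep '[[-1,[1,0,1],0],[-1,[2,0,2],0],[-1,[3,0,3],0],[-1,[4,0,4],0],[-1,[5,0,5],0],[-1,[6,0,6],0],[-1,[7,0,6],0],[-1,[8,0,7],0],[-1,[8,0,7],0]]'; python3 m.py
```

```text
t: 12.0
ee_pos: [0.4537, -0.2472, 0.135]
eef_rot: [3.128, 0.024, 1.799]
force: [-3.6, -16.6, 19.6]
gripper_width: 0.0122
grasp_force: 117.9
[ -3.6 -16.6  19.6] [-2.3   0.32 -0.47]
green 77 228.1 119.0
orange 43 219.3 112.4
white 692 177.2 85.9
```

```bash
python3 -m creep '[[-0.8,[-4,0,-2],0],[-0.8,[-4,0,-2],0]]' 60;  python3 -m creep '[[-0.72,[0,0,0],0],[-0.72,[0,0,0],0]]' 60
```

```text
t: 12.25
ee_pos: [0.4541, -0.2473, 0.1352]
eef_rot: [3.129, 0.018, 1.801]
force: [-0.2, -11.9, 13.3]
gripper_width: 0.0124
grasp_force: 116.7
t: 12.45
ee_pos: [0.4541, -0.2472, 0.1352]
eef_rot: [3.129, 0.019, 1.802]
force: [-0.6, -10.9, 13.9]
gripper_width: 0.0122
grasp_force: 105.8
```

```bash
python3 -m creep '[[-0.7,[0,0,0],0],[-0.7,[0,0,0],0]]' 60;  python3 -m creep '[[-0.68,[0,0,0],0],[-0.68,[0,0,0],0]]' 60
```

```text
t: 12.65
ee_pos: [0.4541, -0.2472, 0.1351]
eef_rot: [3.129, 0.019, 1.802]
force: [-0.5, -11.0, 13.8]
gripper_width: 0.0126
grasp_force: 62.8
t: 12.85
ee_pos: [0.4534, -0.2454, 0.1335]
eef_rot: [3.13, 0.016, 1.803]
force: [1.3, -9.7, 6.6]
gripper_width: 0.0135
grasp_force: 28.1
```

```bash
python3 -m creep '[[-0.69,[1,0,0],0],[-0.69,[3,0,1],0],[-0.69,[5,0,2],0],[-0.69,[7,0,3],0],[-0.69,[9,0,4],0],[-0.69,[11,0,5],0],[-0.69,[11,0,5],0]]' 60; python3 m.py; python3 -c "
from h import *
s=pickle.load(open('s_last.pkl','rb'));w=shot('wrist')
b=cv2.resize(s['img'][60:160,160:270],(422,384),interpolation=2)
cv2.imwrite('pics/b3.png',cv2.cvtColor(np.hstack([w['img'][:,150:],b]),cv2.COLOR_RGB2BGR))"
```

```text
t: 13.55
ee_pos: [0.4524, -0.2386, 0.1302]
eef_rot: [3.127, 0.022, 1.8]
force: [2.0, -14.5, 11.0]
gripper_width: 0.0139
grasp_force: 41.1
[  2.  -14.5  11. ] [-2.75 -0.35 -0.69]
green 55 229.3 120.5
orange 40 217.9 111.2
white 816 188.4 93.3
```

View pics/b3.png

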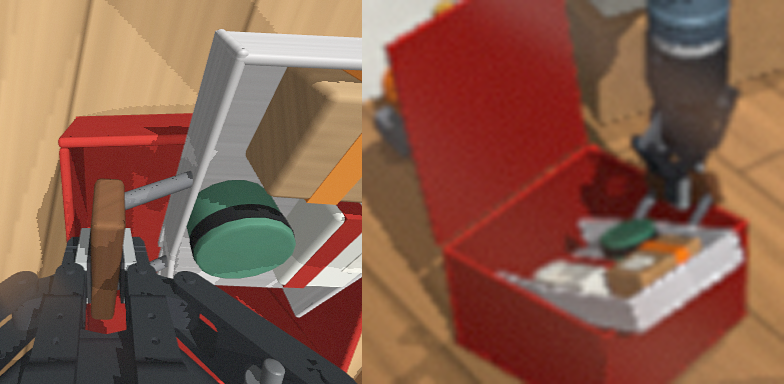

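```bash
python3 -m creep '[[-0.69,[0,0,1],0],[-0.69,[0,0,1],0],[-0.69,[1,0,2],0],[-0.69,[1,0,2],0]]' 60; python3 m.py; python3 -m creep '[[-0.69,[0,0,1],0],[-0.69,[0,0,1],0],[-0.69,[1,0,2],0],[-0.69,[1,0,2],0]]' 60; python3 m.py
```

```text
t: 14.05
ee_pos: [0.4525, -0.2387, 0.1286]
eef_rot: [3.126, 0.023, 1.799]
force: [1.1, -17.5, 11.8]
gripper_width: 0.0135
grasp_force: 40.9
[  1.1 -17.5  11.8] [-2.97 -0.4  -0.77]
green 49 229.7 120.5
orange 37 216.4 109.5
white 813 188.4 93.0
t: 14.5
ee_pos: [0.4524, -0.2385, 0.1268]
eef_rot: [3.126, 0.024, 1.798]
force: [0.4, -17.1, 11.5]
gripper_width: 0.0137
grasp_force: 44.4
[  0.4 -17.1  11.5] [-3.16 -0.33 -0.78]
green 45 229.8 120.6
orange 40 219.4 112.0
white 813 188.4 92.9
```

```bash
for i in 1; do python3 -m creep '[[-0.69,[1,0,1],0],[-0.69,[1,0,1],0],[-0.69,[2,0,2],0],[-0.69,[2,0,2],0]]' 60; python3 m.py; python3 -m creep '[[-0.69,[1,0,1],0],[-0.69,[1,0,1],0],[-0.69,[2,0,2],0],[-0.69,[2,0,2],0]]' 60; python3 m.py; done
```

```text
t: 14.95
ee_pos: [0.4521, -0.238, 0.1252]
eef_rot: [3.126, 0.026, 1.797]
force: [-0.0, -19.3, 12.2]
gripper_width: 0.0137
grasp_force: 48.1
[ -0.  -19.3  12.2] [-3.49 -0.34 -0.81]
green 38 225.7 120.9
orange 37 214.3 110.4
white 825 188.8 93.3
t: 15.4
ee_pos: [0.4523, -0.2354, 0.1231]
eef_rot: [3.124, 0.025, 1.796]
force: [1.2, -18.6, 12.1]
gripper_width: 0.0141
grasp_force: 50.1
[  1.2 -18.6  12.1] [-3.32 -0.59 -0.88]
green 0  
orange 42 207.1 114.9
white 815 188.2 92.6
```

```bash
python3 -m creep '[[-0.69,[0,0,0],0],[-0.69,[0,0,0],0],[-0.69,[0,0,0],0],[-0.69,[0,0,0],0]]' 60; python3 m.py; python3 -c "
from h import *
s=pickle.load(open('s_last.pkl','rb'));w=shot('wrist');t=shot('top')
b=cv2.resize(s['img'][60:160,160:270],(422,384),interpolation=2)
cv2.imwrite('pics/b4.png',cv2.cvtColor(np.hstack([w['img'][:,150:],b]),cv2.COLOR_RGB2BGR))"
```

```text
t: 15.85
ee_pos: [0.4523, -0.2353, 0.1232]
eef_rot: [3.124, 0.025, 1.797]
force: [1.0, -18.6, 11.7]
gripper_width: 0.0139
grasp_force: 50.2
[  1.  -18.6  11.7] [-3.39 -0.67 -0.88]
green 0  
orange 36 204.3 111.6
white 823 188.4 92.9
```

View pics/b4.png

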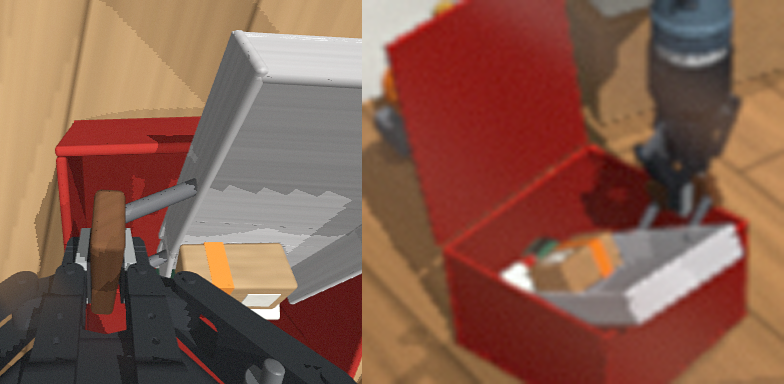

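The tub and the white carton are in the box. The brown one sits on the lip, leaning on the others. I'll firm the grip, lift the tilted pan a little and ease it back.

```bash
python3 -m creep '[[-0.75,[0,0,0],0],[-0.75,[-2,0,-2],0],[-0.75,[-2,0,-5],0],[-0.75,[-2,0,-8],0],[-0.75,[-2,0,-11],0],[-0.75,[-2,0,-14],0],[-0.75,[-2,0,-17],0],[-0.75,[-2,0,-17],0]]' 100; cat > m2.py <<'E'
from h import *
exec(open('m.py').read().split('\n',2)[2])
w=shot('wrist'); pickle.dump(w,open('w_last.pkl','wb')); hsv=cv2.cvtColor(w['img'],cv2.COLOR_RGB2HSV).astype(int); H,S,V=hsv[...,0],hsv[...,1],hsv[...,2]
m=(H>8)&(H<19)&(S>185)&(V>170); m[:,:300]=0
n,l,st,c=cv2.connectedComponentsWithStats(m.astype(np.uint8)); print('wrist orange',[(st[i].tolist()) for i in range(1,n) if st[i][4]>60])
E
python3 m2.py
```

```text
t: 16.8
ee_pos: [0.4454, -0.2232, 0.1337]
eef_rot: [3.139, 0.003, 1.81]
force: [0.1, -4.3, 4.0]
gripper_width: 0.0126
grasp_force: 97.7
[ 0.1 -4.3  4. ] [-0.68 -0.1  -0.15]
green 0  
orange 36 202.4 107.9
white 819 189.9 92.4
wrist orange []
```

```bash
sed -i 's/S>185/S>155/' m2.py; python3 -m creep '[[-0.75,[0,0,-3],0],[-0.75,[0,0,-7],0],[-0.75,[0,0,-11],0],[-0.75,[0,0,-14],0],[-0.75,[0,0,-14],0],[-0.75,[0,0,-14],0]]' 100;python3 m2.py
```

```text
t: 17.5
ee_pos: [0.4431, -0.2214, 0.1458]
eef_rot: [-3.14, -0.001, 1.811]
force: [-1.0, 1.3, -3.1]
gripper_width: 0.0125
grasp_force: 96.9
[-1.   1.3 -3.1] [ 0.    0.46 -0.02]
green 0  
orange 30 201.2 106.6
white 827 190.6 91.9
wrist orange [[340, 264, 20, 18, 214]]
```

Force is down to about -3 N, which is just the pan, so it's empty. I'll raise it and move back, ready to level it against the near rim.

```bash
python3 -m creep '[[-0.75,[0,0,-4],0],[-0.75,[0,0,-12],0],[-0.75,[0,0,-24],0],[-0.75,[0,0,-40],0],[-0.75,[0,0,-58],0],[-0.75,[2,0,-75],0],[-0.75,[10,0,-85],0],[-0.75,[24,0,-88],0],[-0.75,[40,0,-88],0],[-0.75,[52,0,-88],0],[-0.75,[58,0,-88],0],[-0.75,[58,0,-88],0]]' 100;python3 m2.py; python3 - <<'E'
from h import *
t=shot('top');s=pickle.load(open('s_last.pkl','rb'));w=pickle.load(open('w_last.pkl','rb'))
a=cv2.resize(t['img'][140:270,295:425],(390,390),interpolation=2); b=cv2.resize(s['img'][50:160,160:270],(390,390),interpolation=2)
c=cv2.resize(w['img'],(270,202))
o=np.hstack([a,b]);o=np.vstack([o,np.zeros((205,780,3),np.uint8)]); o[390:592,:270]=c
cv2.imwrite('pics/e1.png',cv2.cvtColor(o,cv2.COLOR_RGB2BGR))
st=status.get_state(); print(st['force'],np.round(st['ee_pos'],4))
E
```

```text
t: 18.8
ee_pos: [0.4293, -0.164, 0.2336]
eef_rot: [-3.14, -0.001, 1.813]
force: [0.9, -0.1, -3.7]
gripper_width: 0.0129
grasp_force: 97.1
[ 0.9 -0.1 -3.7] [-0.12  0.17  0.01]
green 3 209.0 124.3
orange 164 242.0 70.6
white 816 193.5 87.3
wrist orange []
[ 0.39911659 -0.67526567 -2.860445  ] [ 0.4299 -0.1662  0.234 ]
```

View pics/e1.png

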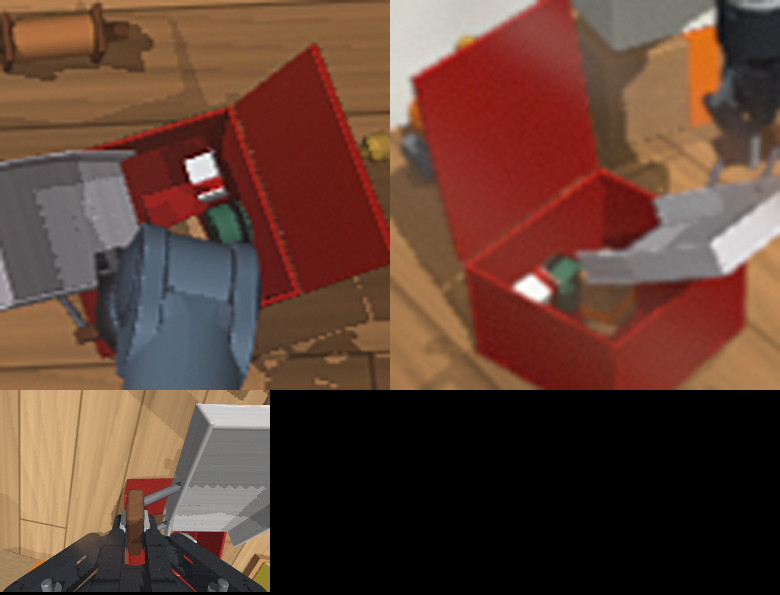

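The last view shows the white carton, tub and brown carton all in the box. The pan is empty and still tilted. Next I'll level it by pressing the spout's underside on the near rim.

```bash
python3 -m creep '[[-0.72,[0,0,10],0],[-0.71,[0,0,22],0],[-0.71,[0,0,32],0],[-0.71,[0,0,37],0],[-0.71,[4,0,41],0],[-0.71,[9,0,44],0],[-0.71,[14,0,46],0],[-0.71,[19,0,48],0],[-0.71,[24,0,50],0],[-0.71,[29,0,54],0],[-0.71,[33,0,57],0],[-0.71,[37,0,60],0]]' 80
```

```text
t: 20.15
ee_pos: [0.424, -0.1325, 0.177]
eef_rot: [3.137, 0.007, 1.809]
force: [-2.2, -2.4, 6.3]
gripper_width: 0.0128
grasp_force: 95.2
```

```bash
python3 -m creep '[[-0.71,[3,0,3],0],[-0.71,[6,0,6],0],[-0.71,[9,0,9],0],[-0.71,[12,0,12],0],[-0.71,[15,0,15],0],[-0.71,[18,0,18],0],[-0.71,[21,0,21],0],[-0.71,[21,0,22],0]]' 80; python3 - <<'E'
from h import *
t=shot('top'); im=t['img']; hsv=cv2.cvtColor(im,cv2.COLOR_RGB2HSV)
s=status.get_state(); p=s['ee_pos']; print((p[0]-.539)*.242+(p[1]+.256)*-.97+.094, p[2]+.019-.12)
g=((hsv[...,1]<60)&(hsv[...,2]>90)).astype(np.uint8); g[:,:270]=0;g[:,360:]=0;g[:165]=0;g[265:]=0
c=max(cv2.findContours(g,0,2)[0],key=cv2.contourArea); q=cv2.approxPolyDP(cv2.convexHull(c),2,True)[:,0]
print(q.tolist()); print([ray(t,*k,.155).round(3)[:2].tolist() for k in q])
w=shot('wrist'); hsv=cv2.cvtColor(w['img'],cv2.COLOR_RGB2HSV)
g=((hsv[...,1]<45)&(hsv[...,2]>130)).astype(np.uint8); g[:,:285]=0; g[250:]=0
c=max(cv2.findContours(g,0,2)[0],key=cv2.contourArea); print('wrist',cv2.approxPolyDP(cv2.convexHull(c),4,True)[:,0].tolist())
l=pickle.load(open('l.pkl','rb'))['w']; hsv=cv2.cvtColor(l['img'],cv2.COLOR_RGB2HSV)
g=((hsv[...,1]<45)&(hsv[...,2]>130)).astype(np.uint8); g[:,:285]=0; g[250:]=0
c=max(cv2.findContours(g,0,2)[0],key=cv2.contourArea); print('wrist level ref',cv2.approxPolyDP(cv2.convexHull(c),4,True)[:,0].tolist())
E
```

```text
t: 20.95
ee_pos: [0.4193, -0.1106, 0.1546]
eef_rot: [3.136, 0.005, 1.81]
force: [-1.0, -1.9, 5.1]
gripper_width: 0.0129
grasp_force: 93.8
-0.07611710735528732 0.05343937003693486
[[327, 195], [337, 229], [275, 251], [270, 235], [270, 206], [300, 198]]
[[0.601, -0.176], [0.495, -0.198], [0.438, -0.008], [0.486, 0.005], [0.574, 0.001], [0.595, -0.092]]
wrist [[347, 62], [511, 65], [511, 186], [486, 249], [327, 249]]
wrist level ref [[511, 63], [511, 79], [451, 184], [333, 249], [323, 249], [339, 61]]
```

Level by the geometry (d = -76, h = 53 mm). The pan's corner in the wrist view is back close to its lifted reference. Returning to the scale.

```bash
python3 -c "
from h import *
shift([.4963,.2207,.185],78.7)"; python3 -m creep '[[-0.8,[0,0,-4],0],[-0.8,[3,0,-15],0],[-0.8,[15,0,-28],1],[-0.8,[40,-5,-36],3],[-0.8,[70,-9,-38],5],[-0.8,[100,-13,-38],7],[-0.8,[130,-17,-38],9],[-0.8,[155,-20,-38],10],[-0.8,[170,-22,-38],11],[-0.8,[175,-23,-38],11],[-0.8,[175,-23,-38],11]]' 100;  python3 -c "
from h import *
shift([.4963,.2207,.185],78.7)"
```

```text
pos [ 0.4193 -0.1106  0.1545] yaw 103.7 shift mm [303.4 153.6 -31.1] turn 25.0
t: 22.15
ee_pos: [0.3512, 0.0558, 0.1899]
eef_rot: [-3.14, 0.001, 1.621]
force: [0.2, -0.0, -2.9]
gripper_width: 0.0127
grasp_force: 97.5
pos [0.3512 0.0558 0.1899] yaw 92.9 shift mm [157.4 153.2   4.6] turn 14.2
```

```bash
python3 -m creep '[[-0.8,[5,5,0],1],[-0.8,[18,18,0],3],[-0.8,[36,35,0],5],[-0.8,[56,54,0],7],[-0.8,[77,75,0],9],[-0.8,[98,95,0],11],[-0.8,[118,115,0],13],[-0.8,[136,132,0],14],[-0.8,[149,145,0],14],[-0.8,[156,152,0],14],[-0.8,[157,153,0],14],[-0.8,[157,153,0],14]]';  python3 - <<'E'
from h import *
shift([.4963,.2207,.1043],78.7)
t=shot('top'); hsv=cv2.cvtColor(t['img'],cv2.COLOR_RGB2HSV)
for z,d in((.195,t),(.102,pickle.load(open('top.pkl','rb')))):
    hsv=cv2.cvtColor(d['img'],cv2.COLOR_RGB2HSV); g=((hsv[...,1]<50)&(hsv[...,2]>110)).astype(np.uint8); g[:,:150]=0;g[:,260:]=0;g[:160]=0;g[250:]=0
    c=max(cv2.findContours(g,0,2)[0],key=cv2.contourArea); q=cv2.approxPolyDP(cv2.convexHull(c),2,True)[:,0]
    print([ray(d,*k,z).round(3)[:2].tolist() for k in q])
E
```

```text
t: 23.35
ee_pos: [0.4973, 0.2182, 0.1897]
eef_rot: [-3.14, 0.001, 1.373]
force: [-0.2, 0.1, -2.2]
gripper_width: 0.0127
grasp_force: 97.6
pos [0.4973 0.2182 0.1897] yaw 78.7 shift mm [ 2.4 -1.3 85.4] turn -0.0
[[0.635, 0.082], [0.542, 0.1], [0.53, 0.11], [0.533, 0.177], [0.601, 0.291], [0.686, 0.276], [0.663, 0.159]]
[[0.684, 0.279], [0.636, 0.089], [0.528, 0.105], [0.523, 0.137], [0.556, 0.306]]
```

```bash
python3 -m creep '[[-0.8,[1,-1,8],0],[-0.8,[2,-1,22],0],[-0.8,[2,-1,38],0],[-0.8,[2,-1,52],0],[-0.8,[2,-1,62],0],[-0.8,[2,-1,69],0],[-0.8,[2,-1,74],0],[-0.8,[2,-1,77],0],[-0.8,[2,-1,79],0],[-0.8,[2,-1,81],0],[-0.8,[2,-1,82],0],[-0.8,[2,-1,82],0]]';  python3 -m creep '[[-0.75,[0,0,1],0],[-0.72,[0,0,2],0],[-0.72,[0,0,3],0],[-0.71,[0,0,3],0]]' 80;  python3 -c "
from h import *
shift([.4963,.2207,.1043],78.7);print(status.get_state()['ft_torque'])"
```

```text
t: 24.6
ee_pos: [0.4971, 0.2215, 0.1084]
eef_rot: [3.141, -0.0, 1.374]
force: [-0.1, -0.5, -2.9]
gripper_width: 0.0125
grasp_force: 97.5
t: 25.0
ee_pos: [0.4972, 0.2217, 0.1056]
eef_rot: [3.141, -0.0, 1.375]
force: [-1.1, 0.4, -2.0]
gripper_width: 0.0126
grasp_force: 93.7
pos [0.4972 0.2217 0.1056] yaw 78.8 shift mm [-1.2 -0.7  1.3] turn 0.1
[-0.1486124   0.18969924 -0.01086714]
```

Just touching. I'll press a little, then loosen in small steps to let the pan settle flat.

```bash
python3 -m creep '[[-0.71,[-1,-1,1],0],[-0.71,[-1,-1,2],0],[-0.71,[-1,-1,3],0],[-0.7,[-1,-1,4],0],[-0.7,[-1,-1,4],0],[-0.69,[-1,-1,4],0],[-0.69,[-1,-1,4],0]]' 60; python3 -m creep '[[-0.68,[0,0,0],0],[-0.68,[0,0,0],0],[-0.67,[0,0,0],0],[-0.66,[0,0,0],0]]'; python3 -m creep '[[-0.64,[0,0,0],0],[-0.6,[0,0,0],0],[-0.5,[0,0,0],0],[-0.3,[0,0,0],0],[-0.1,[0,0,0],0]]'
```

```text
t: 25.7
ee_pos: [0.497, 0.2228, 0.1032]
eef_rot: [3.139, -0.003, 1.376]
force: [-0.9, 1.4, 4.8]
gripper_width: 0.0134
grasp_force: 45.3
t: 26.1
ee_pos: [0.4952, 0.2197, 0.1005]
eef_rot: [-3.14, 0.002, 1.373]
force: [0.6, 0.7, 0.6]
gripper_width: 0.0146
grasp_force: 0.0
t: 26.6
ee_pos: [0.4958, 0.2207, 0.1013]
eef_rot: [3.142, 0.0, 1.374]
force: [-0.3, -0.3, 0.4]
gripper_width: 0.0382
grasp_force: 0.0
```

Released; now retreat straight up and check the pan against the start.

```bash
python3 -m creep '[[-0.1,[0,0,-10],0],[-0.1,[0,0,-35],0],[-0.1,[0,0,-75],0],[-0.1,[0,0,-110],0],[-0.1,[0,0,-140],0],[-0.1,[0,0,-148],0],[-0.1,[-10,0,-148],0],[-0.1,[-10,0,-148],0]]';  python3 - <<'E'
from h import *
w=shot('wrist');t=shot('top'); s=shot('scene'); s0=pickle.load(open('scene.pkl','rb'));t0=pickle.load(open('top.pkl','rb'));w0=pickle.load(open('w.pkl','rb'))
shift([0,0,0])
def edges(d):
    hsv=cv2.cvtColor(d['img'],cv2.COLOR_RGB2HSV); g=((hsv[...,1]<45)&(hsv[...,2]>120)).astype(np.uint8); g[:,:280]=0;g[245:]=0;g[:,440:]=0
    c=max(cv2.findContours(g,0,2)[0],key=cv2.contourArea); q=cv2.approxPolyDP(cv2.convexHull(c),3,True)[:,0]
    return [ray(d,*k,.102).round(3)[:2].tolist() for k in q]
print('wrist before',edges(w0));print('wrist after',edges(w))
def sc(d):
    hsv=cv2.cvtColor(d['img'],cv2.COLOR_RGB2HSV); g=((hsv[...,1]<45)&(hsv[...,2]>110)).astype(np.uint8); R=np.zeros_like(g);R[180:250,255:332]=1; g*=R
    c=max(cv2.findContours(g,0,2)[0],key=cv2.contourArea); return cv2.approxPolyDP(cv2.convexHull(c),2,True)[:,0].tolist()
print('scene before',sc(s0));print('after',sc(s))
# lid in scene image
for n,d in(('s',s),('t',t)):
    hsv=cv2.cvtColor(d['img'],cv2.COLOR_RGB2HSV); m=((hsv[...,1]>150)&((hsv[...,0]<6)|(hsv[...,0]>174))&(hsv[...,2]>50)).astype(np.uint8)
    c=max(cv2.findContours(m,0,2)[0],key=cv2.contourArea); print(n,cv2.approxPolyDP(c,3,True)[:,0].tolist())
pickle.dump((s,t,w),open('r.pkl','wb'))
E
```

```text
t: 27.4
ee_pos: [0.4933, 0.2084, 0.248]
eef_rot: [-3.14, 0.003, 1.372]
force: [0.8, -1.3, 0.2]
gripper_width: 0.0387
grasp_force: 0.0
pos [0.4929 0.2098 0.2475] yaw 78.7 shift mm [-301.9 -441.6  249.3] turn None
wrist before [[0.553, 0.307], [0.681, 0.281], [0.658, 0.168], [0.632, 0.094], [0.527, 0.115], [0.528, 0.189]]
wrist after [[0.68, 0.278], [0.659, 0.166], [0.636, 0.093], [0.524, 0.114], [0.528, 0.179], [0.551, 0.303]]
scene before [[292, 182], [313, 188], [328, 205], [329, 228], [327, 232], [289, 248], [261, 194]]
after [[291, 182], [313, 187], [327, 204], [328, 228], [319, 235], [288, 247], [260, 193]]
s [[194, 56], [167, 72], [185, 149], [226, 171], [258, 142], [259, 118], [218, 98], [214, 72]]
t [[400, 155], [372, 176], [313, 193], [309, 201], [324, 245], [332, 249], [332, 257], [428, 226]]
```

The pan is back within about 3 mm of where it stood. Now the lid: triangulate its free edge.

```bash
python3 - <<'E'
from h import *
s=pickle.load(open('scene.pkl','rb'));t=pickle.load(open('top.pkl','rb'))
M=lambda d:np.diag([1,1,1.])@np.array([[d['fx'],0,d['cx']],[0,d['fy'],d['cy']],[0,0,1]])@np.c_[d['R'],d['t']]
a=np.array([[400,155],[427,226]],float).T
for b in([[168.7,70.5],[209.5,48]],[[209.5,48],[168.7,70.5]]):
    X=cv2.triangulatePoints(M(t),M(s),a,np.array(b,float).T);X=(X[:3]/X[3]).T;print(X.round(3).tolist())
    c=np.array([.539,-.256]);u=np.array([.242,-.970]);v=np.array([.97,.242]);print([((x[:2]-c)@u*1000,(x[:2]-c)@v*1000) for x in X])
E
```

```text
[[0.668, -0.353, 0.324], [0.473, -0.409, 0.312]]
[(np.float64(125.6272954983175), np.float64(101.34967448032384)), (np.float64(132.61790051849405), np.float64(-101.32184898696487))]
[[0.607, -0.286, 0.433], [0.533, -0.492, 0.19]]
[(np.float64(45.966128633512845), np.float64(59.0467538320801)), (np.float64(227.20571398366815), np.float64(-62.917986166505266))]
```

The lid's free edge is at about z = 0.318 m, leaning outward at roughly 1.68 rad. I'll go over the top with shut fingers to a point behind it, 50 mm to the robot side of the knob.

```bash
python3 -m creep '[[-0.5,[0,10,-35],0],[-1,[-10,20,-75],0],[-1,[-35,25,-110],-2],[-1,[-70,25,-140],-6],[-1,[-110,25,-152],-10],[-1,[-150,25,-152],-14],[-1,[-190,20,-152],-18],[-1,[-235,15,-152],-22],[-1,[-280,10,-152],-25],[-1,[-325,0,-152],-25],[-1,[-370,-10,-152],-25],[-1,[-410,-20,-152],-25]]' 40;  python3 -c "
from h import *
shift([.533,-.438,.40],104)"
```

```text
t: 28.75
ee_pos: [0.3925, -0.1893, 0.4002]
eef_rot: [-3.14, -0.001, 1.809]
force: [0.6, 0.0, -1.8]
gripper_width: 0.0002
grasp_force: 0.0
pos [ 0.3925 -0.1893  0.4002] yaw 103.7 shift mm [-2.749e+02  7.770e+01 -2.000e-01] turn -0.3
```

```bash
python3 -m creep '[[-1,[-25,10,0],0],[-1,[-65,24,0],0],[-1,[-110,38,0],0],[-1,[-155,52,0],0],[-1,[-200,64,0],0],[-1,[-240,73,0],0],[-1,[-268,78,0],0],[-1,[-275,78,10],0],[-1,[-275,78,50],0],[-1,[-275,78,90],0],[-1,[-275,78,112],0],[-1,[-275,78,115],0]]';  python3 - <<'E'
from h import *
shift([.533,-.438,.285],104)
p=status.get_state()['ee_pos']; c=np.array([.539,-.256]); print('box',(p[:2]-c)@[.242,-.97],(p[:2]-c)@[.97,.242],p[2])
E
```

```text
t: 29.95
ee_pos: [0.5324, -0.4331, 0.2801]
eef_rot: [-3.135, -0.009, 1.812]
force: [0.2, 0.2, -0.4]
gripper_width: -0.0001
grasp_force: 0.0
pos [ 0.5324 -0.4331  0.2801] yaw 103.8 shift mm [-4.9 -0.7 -4.9] turn -0.2
box 0.17016426719585345 -0.04923071765252861 0.2801019212238383
```

```bash
python3 -m creep '[[-1,[12,0,0],0],[-1,[24,0,0],0],[-1,[34,0,0],0],[-1,[42,0,0],0],[-1,[50,0,0],0],[-1,[57,0,0],0],[-1,[64,0,0],0],[-1,[71,0,1],0],[-1,[78,0,1],0],[-1,[85,0,2],0],[-1,[92,0,3],0],[-1,[99,0,4],0]]'
```

```text
t: 31.15
ee_pos: [0.5113, -0.3391, 0.2816]
eef_rot: [-3.141, -0.001, 1.811]
force: [-0.1, -2.4, -0.8]
gripper_width: -0.0001
grasp_force: 0.8
```

```bash
python3 -m creep '[[-1,[7,0,1],0],[-1,[14,0,3],0],[-1,[21,0,5],0],[-1,[28,0,8],0],[-1,[35,0,11],0],[-1,[41,0,14],0],[-1,[47,0,18],0],[-1,[53,0,21],0],[-1,[59,0,25],0],[-1,[65,0,29],0],[-1,[70,0,33],0],[-1,[76,0,38],0]]'
```

```text
t: 32.35
ee_pos: [0.4937, -0.2656, 0.244]
eef_rot: [3.141, 0.0, 1.811]
force: [-0.7, -1.5, 0.5]
gripper_width: -0.0001
grasp_force: 0.5
```

```bash
python3 -m creep '[[-1,[5,0,5],0],[-1,[10,0,11],0],[-1,[15,0,16],0],[-1,[20,0,22],0],[-1,[24,0,27],0],[-1,[28,0,33],0],[-1,[32,0,39],0],[-1,[35,0,45],0],[-1,[38,0,52],0],[-1,[41,0,59],0],[-1,[43,0,64],0],[-1,[45,0,69],0]]'
```

```text
t: 33.55
ee_pos: [0.483, -0.2218, 0.1748]
eef_rot: [-3.142, -0.0, 1.811]
force: [0.7, 0.5, 0.2]
gripper_width: -0.0
grasp_force: 0.3
```

```bash
python3 -m creep '[[-1,[1,0,5],0],[-1,[2,0,10],0],[-1,[3,0,14],0],[-1,[4,0,18],0],[-1,[5,0,22],0],[-1,[6,0,26],0],[-1,[6,0,29],0],[-1,[7,0,32],0],[-1,[7,0,35],0],[-1,[8,0,38],0],[-1,[8,0,40],0],[-1,[8,0,41],0]]'
```

```text
t: 34.75
ee_pos: [0.481, -0.2142, 0.134]
eef_rot: [-3.141, -0.0, 1.811]
force: [-0.4, 0.4, 0.0]
gripper_width: -0.0001
grasp_force: 0.3
```

```bash
python3 -m creep '[[-1,[0,0,1],0],[-1,[0,0,2],0],[-1,[0,0,3],0],[-1,[0,0,4],0],[-1,[0,0,5],0],[-1,[0,0,6],0],[-1,[0,0,7],0],[-1,[0,0,8],0],[-1,[0,0,8],0]]'
```

```text
t: 35.65
ee_pos: [0.4813, -0.2144, 0.1285]
eef_rot: [-3.14, 0.001, 1.811]
force: [-5.3, 1.7, 13.8]
gripper_width: -0.0001
grasp_force: 6.9
```

The lid bottomed out at z = 0.1285, the shut height. Now back off and check everything.

```bash
python3 -m creep '[[-1,[0,0,-8],0],[-1,[0,0,-20],0],[-1,[0,0,-50],0],[-1,[0,0,-90],0],[-1,[30,-30,-130],0],[-1,[70,-50,-150],0],[-1,[110,-60,-150],0],[-1,[140,-60,-150],0],[-1,[150,-60,-150],0],[-1,[150,-60,-150],0]]'; python3 - <<'E'
from h import *
s=shot('scene');t=shot('top'); t0=pickle.load(open('top.pkl','rb'))
for n,d in(('s',s),('t',t)):
    hsv=cv2.cvtColor(d['img'],cv2.COLOR_RGB2HSV); m=((hsv[...,1]>150)&((hsv[...,0]<6)|(hsv[...,0]>174))&(hsv[...,2]>50)).astype(np.uint8)
    c=max(cv2.findContours(m,0,2)[0],key=cv2.contourArea); q=cv2.approxPolyDP(cv2.convexHull(c),3,True)[:,0]; print(n,q.tolist(),[ray(d,*k,.128).round(3)[:2].tolist() for k in q])
    # lid-top corners predicted when shut
c=np.array([.539,-.256]);u=np.array([.242,-.97]);v=np.array([.97,.242])
for n,d in(('s',s),('t',t)):
    print(n,[proj(d,[*(c+x*u+y*v),.128]).round(0).tolist() for x,y in((-.1,.105),(.1,.105),(.1,-.105),(-.1,-.105))])
D=cv2.absdiff(t['img'],t0['img']).max(2)>50
for n,(a,b,e,f) in dict(paper=(250,285,150,178),roller=(285,345,138,166),pad=(120,158,205,250),stamp=(130,152,186,206),pan=(170,250,170,245)).items(): print(n,int(D[e:f,a:b].sum()))
print(status.get_state()['force'].round(1), status.get_state()['t'])
E
```

```text
t: 36.65
ee_pos: [0.3874, -0.0821, 0.2767]
eef_rot: [3.141, 0.003, 1.814]
force: [-0.0, -0.3, -1.0]
gripper_width: -0.0
grasp_force: 0.0
s [[218, 96], [259, 115], [259, 141], [226, 171], [185, 149], [181, 127], [184, 120]] [[0.468, -0.377], [0.417, -0.192], [0.505, -0.082], [0.676, -0.034], [0.724, -0.199], [0.675, -0.304], [0.647, -0.331]]
t [[372, 175], [395, 237], [348, 252], [321, 237], [309, 199], [314, 192]] [[0.664, -0.327], [0.466, -0.378], [0.427, -0.231], [0.476, -0.152], [0.596, -0.123], [0.618, -0.14]]
s [[223.0, 146.0], [180.0, 122.0], [219.0, 95.0], [261.0, 116.0]]
t [[312.0, 192.0], [372.0, 175.0], [395.0, 239.0], [333.0, 257.0]]
paper 0
roller 0
pad 0
stamp 0
pan 1468
[-0.8 -0.7 -0.9] 36.75
```

```bash
python3 -c "
from workcell import manip
print(manip.hand_in())"
```

```text
the job is handed in; nothing more can be done
None
```

All three packets are in the despatch box, the empty pan is back on the scale plate within about 3 mm of where it stood, the lid is fully shut, the paperweight, roller, ink pad and date stamp haven't moved, and the job was handed in at about 37 s.

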